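# Shut the vial drawer and hold the sprung lid at the set-arm

## Task

The vial drawer of the cream sample chamber has just been loaded: push it fully home, and then, to vent the chamber, raise its sprung lid until the lid is in line with the orange set-arm on the chamber's side. The lid springs shut when let go, so finish while still holding it steady there with the fingers. Leave the set-arm at its setting and the other things on the bench where they stand.

Things in the scene. Friction and masses are not known exactly. Their poses are not given: they have to be found in the camera images.
- sampler: Sample chamber, a cream box 240 (x) x 280 (y) x 135 mm high, fixed to the bench. Origin: centre of its underside; +x points to its back (hinge side), -x to its front with the drawer, +y to the side with the set-arm, z up. It stands turned by up to 0.25 rad.
- drawer (a joint): Opening of the vial drawer in m: 0 is fully home, grows as it comes out along the chamber's -x. Starts 0.03 to 0.08 open. It slides with about 1.5 N of friction and stays where it is left.
- drawer_pull (a point): Middle of the front face of the drawer's grey pull rail: 230 mm wide (y), 26 mm high, its centre 74 mm above the bench, 38 mm proud of the drawer front; with the drawer home this face is 154 mm ahead (-x) of the chamber's centre. The lid's black grip stands above the rail's middle; there is room to push 85 mm to either side of the middle.
- lid: Cream lid with a dark window, 235 x 268 x 14 mm. Origin: middle of its front edge, mid thickness. x points back to its hinge line (115 mm behind the chamber's centre, 144 mm above the bench), z out of its top. It turns about y: shut it is level; its front rises as it opens (to 1.3 rad). A spring pulls it shut: with its weight, about 5 N at the grip to start it, 9 N at 0.7 rad.
- lid_grip (a point): Centre of the lid's black grip: a drum 24 mm in diameter and 36 mm wide, axis across (y), flat ends, on a 12 mm thick stalk 50 mm in front of the lid's front edge, 285 mm from the hinge line. Shut, its centre is 144 mm above the bench. Pinch its flat ends from above, fingers closing along y; it can turn between the pads.
- setarm_tip (a point): Free end of the orange set-arm, a bar 225 mm long and 10 mm high on the chamber's +y side, 13 mm beyond the lid's side edge. It runs forwards and up from the lid's hinge line, 0.38 to 0.72 rad above level (the angle the lid must be raised to), and stays where it is set. Its x axis points from this end to the hinge, along the bar.
- amber: Bystander: amber glass jar with a blue cap, 68 mm in diameter, 135 mm high, loose beside the chamber. Origin: centre of its underside.
- beaker: Bystander: glass beaker, 68 mm in diameter, 90 mm high, loose beside the chamber. Origin: centre of its underside.
- solvent: Bystander: clear glass solvent bottle with a blue cap, 86 mm in diameter, 190 mm high, loose. Origin: centre of its underside.
- rack: Bystander: black vial rack with orange-capped vials, 60 x 120 x 49 mm, loose. Origin: centre of its underside.
- spanner: Bystander: steel spanner 150 mm long, lying loose on the bench. Origin: under its middle.
- mouse: Bystander: round black computer mouse, 62 mm in diameter, 33 mm high, loose. Origin: centre of its underside.

How it is judged:
By the outcome, as a careful person would: the job done as asked, in the order asked, and still so for the second after the job is handed in, while the arm keeps its last pose, push and grip.
It also fails if it takes over 59 s, if anything falls off the work surface, if the arm or the gripper's body presses on something with over 40 N, if the wrist force passes 120 N, or if a joint passes its speed limit or range.

## Robot

A 6-joint arm with a two-finger parallel gripper is mounted at the origin on the work surface. World frame = base frame: x ahead of the robot, y to its left, z up, the work surface at z = 0. Lengths are in m, angles in degrees, forces in N, time in s.
With the tool pointing down it reaches from about 0.3 to 0.75 m from the base axis. Payload 8.5 kg.
Tool frame: the origin (TCP) lies at the very end of the fingers, on their centre line; the grasp point (between the pads) lies 19 mm behind it; z points along the fingers, y is the line along which they close (so a half turn about z gives the same grasp; the last joint's range is limited). The gripper opens to 85 mm and grips with 20 to 120 N. Pads are 22 mm wide; open, the fingers measure 114 mm over their backs; the gripper's body (76 mm by 85 mm) begins 54 mm behind the grasp point. The pads swing forward as they close: fully open they stand 13 mm farther back than shut.
Start: joints at [-87.565, 21.807, 74.336, -0, 83.858, -12.336], TCP at [0.14, -0.532, 0.231] pointing down, gripper open.
Joint ranges: [-178.18, 178.18], [-50.72, 133.34], [12.68, 142.11], [-81.47, 261.47], [9.98, 163.14], [-165.26, 165.26]. Speed limits (degrees/s): [136.94, 136.94, 180, 180, 180, 180].

## Interface

Orientations are given as a 3x3 rotation matrix whose columns are the frame's x, y, z axes.
In Python, from rig import env, optics, spotter gives the robot as it stands.
- The arm moves only by the shell command python3 -m crank 'ROWS' [FORCE]. ROWS is JSON, one flat list of numbers, 5 for each row, row after row: the finger opening in cm, from 0 to 8.54, then the shift along the tool's x, y, z in cm, then the turn about the tool's z in rad. A call has exactly 8 rows; each row shifts and turns the commanded pose from where the row before left it, along the tool's axes as they then stand; what a row does not reach is not made up. A row lasts 1/12 s, in which the tool goes at most 41.7 mm and 7.16 degrees, less where a joint would pass 70% of its speed; a pose out of reach is approached as far as the arm can. A call is refused whole if a number of a shift passes 4.17 or a number of a turn 0.125, either way. A call with a gripper value outside its range is refused whole. The fingers move at their own pace and stop on an object; FORCE is the grip in N (left out, the last holds). Time passes only in rows, so rows that do not move let the fingers close, or fill a call up. It gives the time, the measured TCP pose, the force, the opening and the grip force at its end, in the units of the state.
- env.observe(): the state, without advancing time (a new reading comes with each control period).
- optics.get_image(name): name is "scene" or "top"; returns a dict with "color" (400x640x3 uint8, red, green, blue), "intrinsics" (3x3 intrinsics, pixels), "pose" (4x4, takes a point from camera to world coordinates). Camera axes: x right, y up, looking along -z (the intrinsics and any distortion apply to the point x, -y, -z); pixel columns grow to the right and rows downward; lengths in m; the calibration is good to about 2 mm. A picture is of the moment at which its call begins. There is no depth.
- env.close_job(): hands the job in; it is judged then, once.
Trained networks look in a picture, given as the dict that the camera call returned (one of the last four; its "shot" number tells which), for a name from the list of things; names that differ only in an ending like _2 or _b are one class to them, and where a whole thing is asked for, a point or a joint stands for the part that bears it (a point fixed in the world has none). Each returns a list of dicts, best first, with "score" (0 to 1); they miss things now and then, are a little off and sometimes report something else, mostly with a low value. They report only what shows in the picture. A call takes as long as a camera call.
- spotter.look_for(picture, query): "at" ([column, row] as shares, 0 to 1, of the picture: columns of its width, rows of its height, amid what is visible of it).
The state is a dict: "time_s": time; "q": joint angles; "qvel": joint speeds; "joint_efforts": joint torques, N m; "position": TCP position; "tool_rot": TCP orientation; "ft_force": force on the tool from outside, world axes, zero at the start; "wrist_torque": the same for the moment, N m; "grip_width": finger opening in m; "gripper_force": force on a finger pad.
Only numpy, scipy, OpenCV 4.12 (cv2) and the standard library are available. Lean on these libraries where they do the work, as an engineer would, in place of code of your own. Each camera call takes 0.05 s, during which the arm holds its last target. There are 200 camera calls.

## Working session

There is one attempt and no reset: what is moved stays moved. The work goes in short steps, Python scripts to look and compute and a shell command to move; the robot and the scene stay as the last step left them, time stands still between calls to the robot, and variables do not carry over. Pictures are saved under pics/ and viewed, at most 10 in all, crops included, and the job is handed in when it is done.

```bash
ls; mkdir -p pics
cat > h.py <<'E'
import numpy as np, cv2
from rig import env, optics, spotter
def snap(n,fn=None):
    p=optics.get_image(n)
    if fn: cv2.imwrite('pics/'+fn,p['color'][:,:,::-1])
    return p
def ray(p,uv):
    K=np.array(p['intrinsics']);T=np.array(p['pose'])
    d=np.linalg.inv(K)@[uv[0],uv[1],1]; d=T[:3,:3]@(d*[1,-1,-1]); return T[:3,3],d/np.linalg.norm(d)
def onz(p,uv,z):
    o,d=ray(p,uv); return o+d*(z-o[2])/d[2]
def proj(p,X):
    K=np.array(p['intrinsics']);T=np.array(p['pose'])
    c=T[:3,:3].T@(np.array(X)-T[:3,3]); c=K@(c*[1,-1,-1]); return c[:2]/c[2]
def tri(*pr):
    A=0;b=0
    for p,uv in pr:
        o,d=ray(p,uv);M=np.eye(3)-np.outer(d,d);A=A+M;b=b+M@o
    return np.linalg.solve(A,b)
def look(p,q): return [(np.round(np.array(r['at'])*[640,400],1),round(r['score'],2)) for r in spotter.look_for(p,q)[:3]]
E
python3 - <<'E'
from h import *
a=snap('scene','s1.png');b=snap('top','t1.png')
print([k for k in a],np.round(a['pose'],3),np.round(b['pose'],3),a['intrinsics'],b['intrinsics'])
for q in ['sampler','drawer_pull','lid','lid_grip','setarm_tip','amber','beaker','solvent','rack','spanner','mouse']: print(q,look(a,q),look(b,q))
s=env.observe();print(s['time_s'],s['position'],s['tool_rot'],s['grip_width'])
E
```

```text
pics
['color', 'intrinsics', 'pose', 'shot'] [[ 7.830e-01 -5.590e-01  2.710e-01  8.970e-01]
 [ 6.220e-01  7.040e-01 -3.430e-01 -4.980e-01]
 [ 1.000e-03  4.370e-01  8.990e-01  1.328e+00]
 [ 0.000e+00  0.000e+00  0.000e+00  1.000e+00]] [[-0.01   0.993 -0.118  0.381]
 [-1.    -0.009  0.007 -0.034]
 [ 0.006  0.118  0.993  1.432]
 [ 0.     0.     0.     1.   ]] [[384.71769888   0.         320.82683206]
 [  0.         384.71769888 204.21695752]
 [  0.           0.           1.        ]] [[450.79950943   0.         320.28202362]
 [  0.         450.79950943 208.66973917]
 [  0.           0.           1.        ]]
sampler [(array([364.3, 228.6]), 0.68)] [(array([303.6, 202.1]), 0.26), (array([308.7, 145.7]), 0.24)]
drawer_pull [(array([330.9, 204.4]), 0.75)] [(array([297.9, 203.3]), 0.9)]
lid [(array([369.4, 230.8]), 0.88), (array([331.8, 202.6]), 0.72)] [(array([303.3, 147.8]), 0.77)]
lid_grip [(array([371.1, 228.1]), 0.68)] [(array([373. , 194.5]), 0.61), (array([307. , 143.2]), 0.58)]
setarm_tip [(array([405.4, 190.6]), 0.59)] [(array([256.6, 120.9]), 0.63)]
amber [(array([303.9, 256.6]), 0.9), (array([358.3, 115.2]), 0.39)] [(array([374.3, 194.2]), 0.95)]
beaker [(array([388.1, 189.8]), 0.63)] [(array([237.2, 165. ]), 0.82), (array([434. , 256.2]), 0.43), (array([307.7, 146.3]), 0.31)]
solvent [(array([234.9, 315. ]), 0.64), (array([368.9, 226.1]), 0.55), (array([359.7, 117.5]), 0.36)] [(array([465.4, 208. ]), 0.83)]
rack [(array([362.3, 114.1]), 0.8)] [(array([168.3, 265.5]), 0.96)]
spanner [(array([229.3, 270.7]), 0.63)] [(array([435. , 250.2]), 0.61)]
mouse [(array([330.5, 134.9]), 0.59)] [(array([216.7, 278.3]), 0.72)]
1.2 [ 0.14021535 -0.53181216  0.23133191] [[ 9.66953826e-01  2.54951561e-01 -1.01054331e-05]
 [ 2.54951561e-01 -9.66953826e-01  5.05110666e-06]
 [-8.48369972e-06 -7.46058287e-06 -1.00000000e+00]] 0.08527681218138465
```

View pics/s1.png

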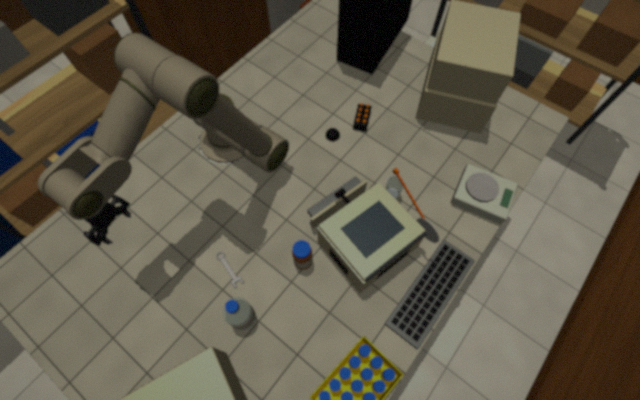

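View pics/t1.png

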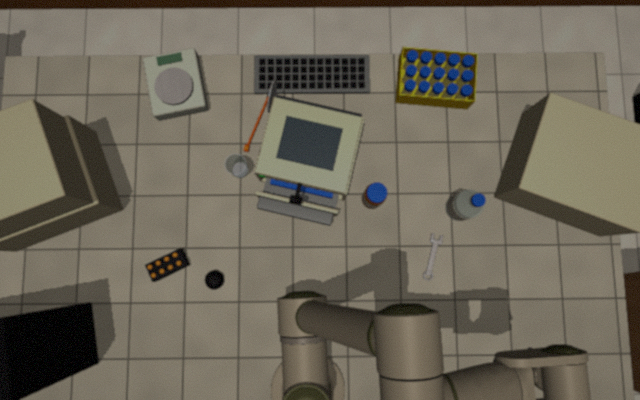

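The scene view shows the cream chamber at about (370,230), the open drawer and rail at (335,200), and the orange arm from (396,172) to (425,220). In the top view the lid spans (257..363, 95..192), the grip is at (296,198), the set-arm tip at (247,149), the beaker at (239,166) and the amber jar at (375,193).

Run:
```python
import cv2
a=cv2.imread('pics/t1.png')[75:230,215:400];b=cv2.imread('pics/s1.png')[155:295,290:450]
cv2.imwrite('pics/t1c.png',cv2.resize(a,None,fx=4,fy=3.8*4/3.8,interpolation=cv2.INTER_CUBIC)[:600])
cv2.imwrite('pics/s1c.png',cv2.resize(b,None,fx=4,fy=4,interpolation=cv2.INTER_CUBIC))
```

```text
(no output)
```

View pics/t1c.png

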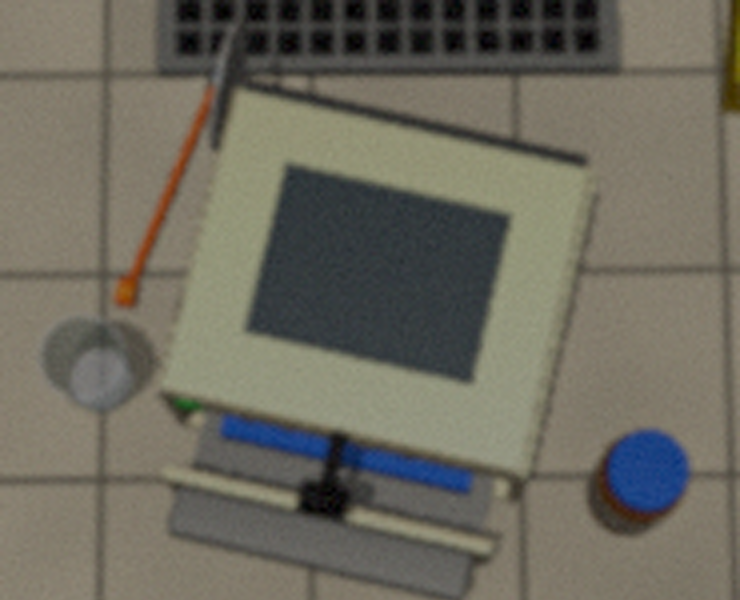

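View pics/s1c.png

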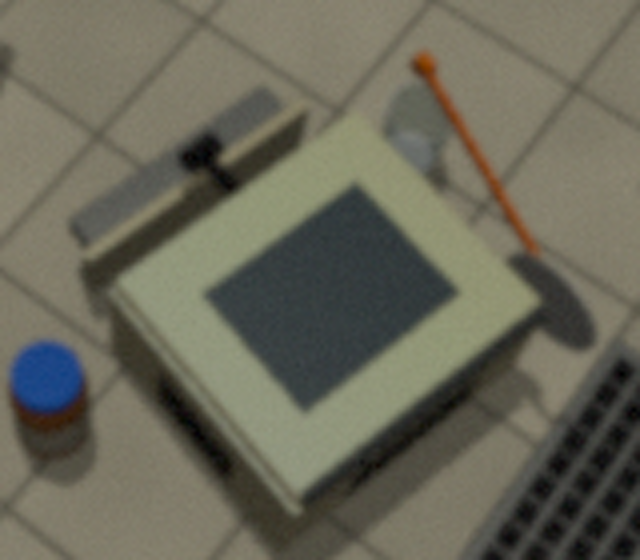

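```bash
cat > fit.py <<'E'
from h import *
from scipy.optimize import least_squares
class P(dict): pass
def cam(pose,K): return dict(pose=pose,intrinsics=K)
def frame(v,X):
    c,s=np.cos(v[2]),np.sin(v[2]); return np.array([v[0]+c*X[0]-s*X[1],v[1]+s*X[0]+c*X[1],X[2]])
E
python3 - <<'E'
from fit import *
a=snap('scene');b=snap('top')
T=lambda u,v:(215+u/4,75+v/4); S=lambda u,v:(290+u/4,155+v/4)
z=.151
obs=[(b,T(235,85),lambda v:(.115,.134,z)),(b,T(587,162),lambda v:(.115,-.134,z)),(b,T(520,478),lambda v:(-.12,-.134,z)),(b,T(165,392),lambda v:(-.12,.134,z)),
(b,T(325,495),lambda v:(-.17,0,.148)),(a,S(350,112),lambda v:(-.12,.134,z)),(a,S(540,300),lambda v:(.115,.134,z)),(a,S(118,290),lambda v:(-.12,-.134,z)),(a,S(203,152),lambda v:(-.17,0,.148)),
(b,T(170,535),lambda v:(-.154-v[4],.115,.087)),(b,T(465,597),lambda v:(-.154-v[4],-.115,.087)),
(b,T(125,292),lambda v:(.115-.225*np.cos(v[3]),.151,.144+.225*np.sin(v[3]))),(a,S(425,62),lambda v:(.115-.225*np.cos(v[3]),.151,.144+.225*np.sin(v[3])))]
f=lambda v:np.concatenate([proj(p,frame(v,g(v)))-uv for p,uv,g in obs])
r=least_squares(f,[.5,0,-.2,.5,.05],loss='soft_l1');v=r.x
print(np.round(v,4));print(np.round(f(v).reshape(-1,2),1).tolist())
np.save('v.npy',v)
for n,X in dict(grip=(-.17,0,.144),railR=(-.154-v[4],-.085,.074),railL=(-.154-v[4],.085,.074),home=(-.154,-.085,.074)).items(): print(n,np.round(frame(v,X),4))
t=tri((b,T(125,292)),(a,S(425,62)));print('tip tri',t)
for q,uv,zz in [('amber',(374.3,194.2),.13),('beaker',(239,168),.045),('solv',(476,200),.19),('spanner',(433,256),0)]: print(q,onz(b,uv,zz)[:2])
E
```

```text
[ 0.7281 -0.013  -0.2264  0.5453  0.0606]
[[-0.4, -0.4], [0.6, -0.6], [0.6, -2.3], [-1.4, -0.6], [0.1, 0.4], [-0.1, -1.8], [0.4, -0.1], [-2.0, -2.3], [-1.9, -0.2], [-0.8, -0.5], [0.3, 0.4], [0.4, -0.6], [-1.5, 0.1]]
grip [0.5625 0.0252 0.144 ]
railR [ 0.4999 -0.0476  0.074 ]
railL [0.5381 0.118  0.074 ]
home [ 0.559  -0.0612  0.074 ]
tip tri [0.68785672 0.15489905 0.25723773]
amber [ 0.57766674 -0.20164088]
beaker [0.67712551 0.20895127]
solv [ 0.54974086 -0.47705334]
spanner [ 0.3979929  -0.39941925]
```

```bash
python3 -m crank '[0,0,0,0,0.121, 0,0,0,0,0.121, 0,0,0,0,0.121, 0,0,0,0,0.121, 0,1.2,-3.45,0,0, 0,1.2,-3.45,0,0, 0,1.2,-3.45,0,0, 0,1.2,-3.45,0,0]' 40
python3 -m crank '[0,1.2,-3.45,0,0, 0,1.2,-3.45,0,0, 0,1.2,-3.45,0,0, 0,1.2,-3.45,0,0, 0,1.2,-3.45,0,0, 0,1.2,-3.45,0,0, 0,1.2,-3.45,0,0, 0,1.2,-3.45,0,0]'
python3 -m crank '[0,1.2,-3.45,0,0, 0,1.2,-3.45,0,0, 0,1.2,-3.45,0,0, 0,1.2,-3.45,0,0, 0,0,0,0,0, 0,0,0,0,0, 0,0,0,0,0, 0,0,0,0,0]'
```

```text
time_s: 1.97
position: [0.2184, -0.4067, 0.2312]
tool_rot: [[0.974, -0.225, 0.0], [-0.225, -0.974, -0.0], [0.0, -0.0, -1.0]]
ft_force: [0.7, -0.7, 0.1]
grip_width: -0.0
gripper_force: 0.0
time_s: 2.63
position: [0.374, -0.159, 0.2316]
tool_rot: [[0.974, -0.225, 0.001], [-0.225, -0.974, -0.001], [0.001, 0.0, -1.0]]
ft_force: [-0.3, -0.6, -0.8]
grip_width: -0.0
gripper_force: 0.0
time_s: 3.3
position: [0.4508, -0.0377, 0.2314]
tool_rot: [[0.974, -0.225, -0.0], [-0.225, -0.974, -0.0], [-0.0, 0.0, -1.0]]
ft_force: [0.2, -0.1, -0.2]
grip_width: -0.0001
gripper_force: 0.0
```

```bash
python3 -m crank '[0,0,0,3.8,0, 0,0,0,3.8,0, 0,0,0,3.8,0, 0,0,0,2,0, 0,0,0,2,0, 0,0,0,0,0, 0,0,0,0,0, 0,0,0,0,0]'
python3 -m crank '[0,1,0,0,0, 0,1,0,0,0, 0,1,0,0,0, 0,1,0,0,0, 0,1,0,0,0, 0,1,0,0,0, 0,0.8,0,0,0, 0,0.8,0,0,0]'
python3 - <<'E'
from h import *
snap('scene','s2.png');a=snap('top','t2.png')
cv2.imwrite('pics/t2c.png',cv2.resize(a['color'][75:275,200:400,::-1],None,fx=3,fy=3,interpolation=cv2.INTER_CUBIC))
E
```

```text
time_s: 3.97
position: [0.4516, -0.0377, 0.0785]
tool_rot: [[0.974, -0.225, 0.002], [-0.225, -0.974, -0.001], [0.002, 0.0, -1.0]]
ft_force: [-0.8, -0.7, 0.3]
grip_width: 0.0003
gripper_force: 0.0
time_s: 4.63
position: [0.5258, -0.0544, 0.0786]
tool_rot: [[0.974, -0.225, 0.001], [-0.225, -0.974, -0.001], [0.001, 0.0, -1.0]]
ft_force: [-2.0, -0.2, 1.9]
grip_width: -0.0002
gripper_force: 1.0
```

View pics/s2.png

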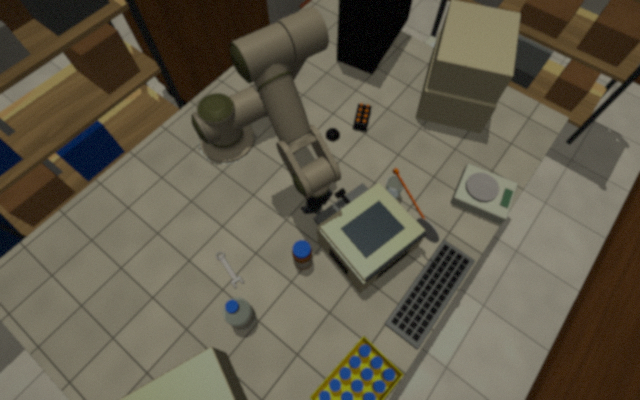

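The fingers are at the rail's right-hand part at (320,200) and the drawer is moving in. Neighbours are untouched.

```bash
python3 -m crank '[0,0.4,0,0,0, 0,0.4,0,0,0, 0,0.4,0,0,0, 0,0.3,0,0,0, 0,0.3,0,0,0, 0,0.2,0,0,0, 0,0,0,0,0, 0,0,0,0,0]'
python3 -m crank '[0,0.2,0,0,0, 0,0.1,0,0,0, 0,0.1,0,0,0, 0,0.1,0,0,0, 0,0,0,0,0, 0,0,0,0,0, 0,0,0,0,0, 0,0,0,0,0]'
```

```text
time_s: 5.4
position: [0.5449, -0.0585, 0.0773]
tool_rot: [[0.975, -0.224, 0.0], [-0.224, -0.975, -0.0], [0.0, -0.0, -1.0]]
ft_force: [-0.7, -0.2, 0.8]
grip_width: 0.0001
gripper_force: 0.0
time_s: 6.07
position: [0.5475, -0.059, 0.0772]
tool_rot: [[0.975, -0.224, -0.005], [-0.224, -0.975, 0.001], [-0.005, 0.0, -1.0]]
ft_force: [-9.8, 0.5, 5.6]
grip_width: 0.0002
gripper_force: 5.1
```

```bash
python3 -m crank '[0,0.1,0,0,0, 0,0.1,0,0,0, 0,0.1,0,0,0, 0,0,0,0,0, 0,0,0,0,0, 0,0,0,0,0, 0,0,0,0,0, 0,0,0,0,0]'
python3 - <<'E'
from h import *
a=snap('top')
cv2.imwrite('pics/t3c.png',cv2.resize(a['color'][75:275,200:400,::-1],None,fx=3,fy=3,interpolation=cv2.INTER_CUBIC))
E
```

```text
time_s: 6.73
position: [0.5476, -0.059, 0.0771]
tool_rot: [[0.975, -0.224, -0.012], [-0.224, -0.975, 0.002], [-0.012, 0.0, -1.0]]
ft_force: [-22.7, 2.1, 15.3]
grip_width: -0.0001
gripper_force: 11.6
```

View pics/t3c.png

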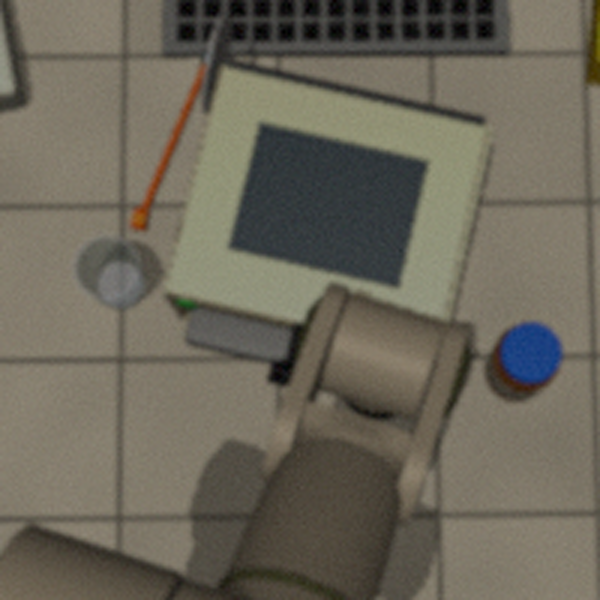

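The drawer is home: 3 mm of extra command gave no motion at 23 N, and the rail now sits just in front of the lid edge. The grip shows at crop (283,370). I'll back off, rise and open.

```bash
python3 -m crank '[0,-2,0,0,0, 0,-3,0,0,0, 0,-1.5,0,-0.5,0, 0,0,0,-3.8,0, 0,0,0,-3.8,0, 0,0,0,-3.8,0, 0,0,0,-3,0, 0,0,0,-1,0]' 60
python3 -m crank '[8.5,0,0,0,0, 8.5,0.5,-1.5,0,0, 8.5,1,-2,0,0, 8.5,1,-2,0,0, 8.5,1,-2,0,0, 8.5,0.5,-1,0,0, 8.5,0,0,0,0, 8.5,0,0,0,0]'
python3 - <<'E'
from fit import *
v=np.load('v.npy');s=env.observe();a=snap('scene');b=snap('top')
p=np.array(s['position']);R=np.array(s['tool_rot'])
g=frame(v,(-.17,0,.144)); g[2]-=.024
print(p,s['ft_force'],s['grip_width'],'cm to go',np.round(R.T@(g-p)*100,2))
print(look(a,'lid_grip'),look(b,'lid_grip'),proj(a,frame(v,(-.17,0,.144))),proj(b,frame(v,(-.17,0,.144))))
c=np.vstack([cv2.resize(b['color'][140:240,230:370],(560,400)),])
cv2.imwrite('pics/t4.png',b['color'][100:260,220:420,::-1].repeat(3,0).repeat(3,1))
cv2.imwrite('pics/s4.png',a['color'][130:290,270:470,::-1].repeat(3,0).repeat(3,1))
E
```

```text
time_s: 7.45
position: [0.4906, -0.0461, 0.2412]
tool_rot: [[0.975, -0.224, 0.008], [-0.224, -0.975, -0.003], [0.009, 0.001, -1.0]]
ft_force: [-0.3, 0.3, -0.2]
grip_width: 0.0
gripper_force: 0.0
time_s: 8.12
position: [0.5468, 0.0281, 0.2353]
tool_rot: [[0.975, -0.223, -0.002], [-0.223, -0.975, 0.0], [-0.002, 0.0, -1.0]]
ft_force: [-0.3, 0.7, 0.1]
grip_width: 0.0848
gripper_force: 0.0
[0.54682542 0.02812894 0.23531833] [-0.31903942  0.71064886  0.11874152] 0.08477949595309461 cm to go [ 1.61 -0.07 11.53]
[(array([370.4, 231.6]), 0.7)] [(array([313.9, 136. ]), 0.96), (array([311.5, 135.4]), 0.32)] [338.7982659  193.36187462] [296.42498831 199.38078525]
```

View pics/s4.png

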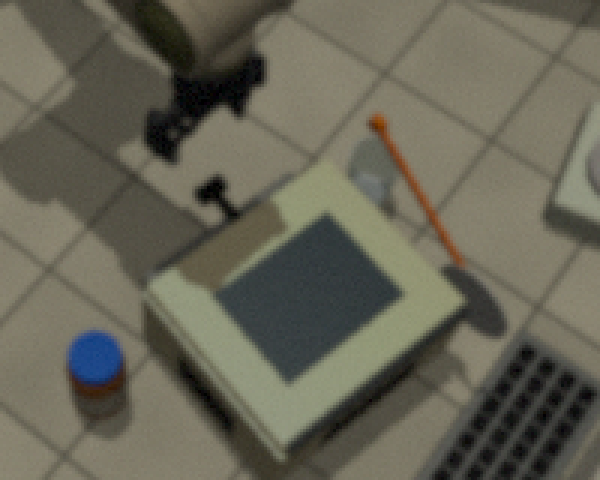

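The open fingers are at (205,105), beyond the grip at (212,190), which is clear. The lid is shut, the drawer is in and the set-arm is untouched. I'll align and descend.

```bash
python3 -m crank '[8.5,1,-0.2,0,0, 8.5,0.8,-0.1,0,0, 8.5,0,0,2.5,0, 8.5,0,0,2.5,0, 8.5,0,0,2.5,0, 8.5,0,0,2,0, 8.5,0,0,1.5,0, 8.5,0,0,0.5,0]'
python3 -m crank '[8.5,0,0,0,0, 8.5,0,0,0,0, 3,0,0,0,0, 3,0,0,0,0, 3,0,0,0,0, 3,0,0,0,0, 3,0,0,0,0, 3,0,0,0,0]' 60
```

```text
time_s: 8.98
position: [0.5645, 0.0267, 0.119]
tool_rot: [[0.974, -0.225, -0.004], [-0.225, -0.974, 0.001], [-0.004, 0.0, -1.0]]
ft_force: [-0.8, -1.2, 0.1]
grip_width: 0.0853
gripper_force: 0.0
time_s: 9.65
position: [0.5656, 0.0271, 0.1218]
tool_rot: [[0.974, -0.225, 0.001], [-0.225, -0.974, 0.0], [0.001, -0.0, -1.0]]
ft_force: [-1.1, 0.2, 3.4]
grip_width: 0.0351
gripper_force: 62.3
```

Gripped: 35 mm opening at 62 N. Now I'll lift along the arc about the hinge.

```bash
python3 -m crank '[3,0.04,0,-1.42,0, 3,0.11,0,-1.42,0, 3,0.18,0,-1.41,0, 3,0.25,0,-1.40,0, 3,0.32,0,-1.39,0, 3,0.39,0,-1.37,0, 3,0.45,0,-1.35,0, 3,0.52,0,-1.33,0]' 60
python3 -m crank '[3,0.28,0,-0.65,0, 3,0.31,0,-0.64,0, 3,0.32,0,-0.63,0, 3,0.34,0,-0.62,0, 3,0,0,0,0, 3,0,0,0,0, 3,0,0,0,0, 3,0,0,0,0]'
python3 - <<'E'
from fit import *
v=np.load('v.npy');s=env.observe();a=snap('scene');b=snap('top')
p=np.array(s['position']);print(p,s['ft_force'],s['grip_width'])
print('lift theta',np.arcsin((p[2]-.1218)/.285))
print(look(a,'setarm_tip'),look(b,'setarm_tip'))
A=cv2.resize(a['color'][120:270,320:470,::-1],None,fx=4,fy=4,interpolation=cv2.INTER_CUBIC)
cv2.imwrite('pics/s5.png',A)
cv2.imwrite('pics/t5.png',cv2.resize(b['color'][75:225,220:420,::-1],None,fx=4,fy=4,interpolation=cv2.INTER_CUBIC))
E
```

```text
time_s: 10.32
position: [0.5861, 0.022, 0.2307]
tool_rot: [[0.974, -0.225, -0.006], [-0.225, -0.974, 0.001], [-0.006, 0.001, -1.0]]
ft_force: [1.0, -1.1, -11.2]
grip_width: 0.0352
gripper_force: 60.8
time_s: 10.98
position: [0.5985, 0.019, 0.2565]
tool_rot: [[0.974, -0.225, -0.004], [-0.225, -0.974, -0.0], [-0.004, 0.001, -1.0]]
ft_force: [-6.5, -2.7, -6.4]
grip_width: 0.0351
gripper_force: 60.9
[0.59853919 0.01901906 0.25653162] [-6.53973189 -2.69295477 -6.37992284] 0.03512146892956827
lift theta 0.49240043685157436
[(array([403.8, 195.1]), 0.46)] []
```

View pics/s5.png

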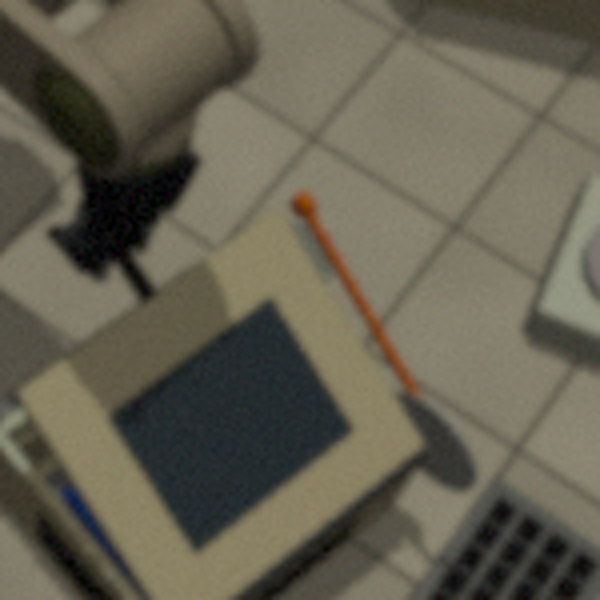

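View pics/t5.png

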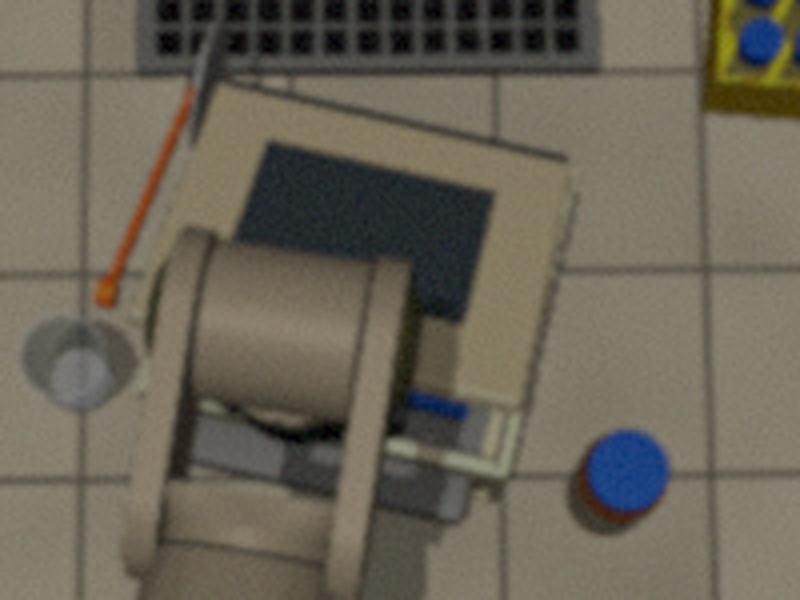

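The lid is raised and held at 0.49. In the scene crop the lid edge runs (285,208)-(425,445) and the arm (303,203)-(413,388), almost parallel. I'll measure both from orange and edge pixels.

```bash
cat > meas.py <<'E'
from fit import *
v=np.load('v.npy')
def orange(p,box):
    hsv=cv2.cvtColor(p['color'],cv2.COLOR_RGB2HSV);m=(hsv[...,0]<14)&(hsv[...,1]>140)&(hsv[...,2]>80)
    y,x=np.nonzero(m);k=(x>box[0])&(x<box[1])&(y>box[2])&(y<box[3]);return np.c_[x,y][k].astype(float)
def line(pts,knob):   # drop knob (within 3px of tip), fit
    vx,vy,x0,y0=cv2.fitLine(pts[knob(pts)].astype(np.float32),cv2.DIST_HUBER,0,.01,.01).ravel();return np.array([x0,y0]),np.array([vx,vy])
def edge(p,a,b):  # subpixel edge near segment a-b
    g=cv2.GaussianBlur(p['color'][...,:2].astype(np.float32).mean(2),(0,0),.8);a,b=np.array(a,float),np.array(b,float);d=(b-a)/np.linalg.norm(b-a);n=np.array([-d[1],d[0]])
    o=np.arange(-4,4.01,.1);out=[]
    for t in np.linspace(.08,.92,40):
        c=a+(b-a)*t;q=(c+o[:,None]*n).astype(np.float32)
        s=cv2.remap(g,q[:,:1],q[:,1:],cv2.INTER_LINEAR).ravel();out.append(c+n*o[np.argmax(np.abs(np.gradient(s)))])
    return np.array(out)
def inplane(p,uv,yc): # ray with chamber plane y=yc -> (x,z)
    o,d=ray(p,uv);n=np.array([-np.sin(v[2]),np.cos(v[2]),0]);c=np.array([v[0],v[1],0])
    X=o+d*((yc-(o-c)@n)/(d@n))-c;return X@[np.cos(v[2]),np.sin(v[2]),0],X[2]
def ang(p,l,yc):
    A=np.array(inplane(p,l[0]-20*l[1],yc));B=np.array(inplane(p,l[0]+20*l[1],yc));D=A-B;D*=-np.sign(D[0]);return np.arctan2(D[1],-D[0])
def run():
    a=snap('scene');b=snap('top')
    pa=orange(a,(385,435,160,230));pb=orange(b,(235,280,85,160))
    la=line(pa,lambda q:q[:,1]>q[:,1].min()+6);lb=line(pb,lambda q:q[:,1]<q[:,1].max()-6)
    S=lambda u,w:(320+u/4,120+w/4)
    E=edge(a,S(285,212),S(420,440));le=line(E,lambda q:np.ones(len(q),bool))
    N=[np.cross(ray(p,l[0]-20*l[1])[1],ray(p,l[0]+20*l[1])[1]) for p,l in((a,la),(b,lb))]
    D=np.cross(*N);D/=np.linalg.norm(D);D*=np.sign(D[2])
    print('arm n',len(pa),len(pb),'3D elev',np.arcsin(D[2]),'heading',np.arctan2(-D[1],-D[0]))
    print('arm inplane scene',ang(a,la,.151),'top',ang(b,lb,.151),'lid edge scene',ang(a,le,.134),'edge rms',np.std((E-le[0])@[-le[1][1],le[1][0]]))
    ends=lambda p,q,f:f(q)
    print('hinge z of arm line at x=.115 / lid', [np.interp(.115,*np.array(sorted([inplane(a,l[0]+s*l[1],y) for s in np.linspace(-60,60,50)])).T) for l,y in((la,.151),(le,.134))])
    s=env.observe();print('kin',np.arcsin((s['position'][2]-.1218)/.285),s['position'],s['ft_force'],s['grip_width'])
if __name__=='__main__': run()
E
python3 meas.py
```

```text
arm n 114 123 3D elev 0.5105665179224551 heading -0.2453945937451004
arm inplane scene 0.5415361850993495 top 0.5670328954674309 lid edge scene 0.4550706264086426 edge rms 1.438399632397057
hinge z of arm line at x=.115 / lid [np.float64(0.14825078676153605), np.float64(0.16295622995187548)]
kin 0.49241181170584225 [0.59853179 0.0190472  0.25653447] [-5.81097945 -1.26725619 -6.86937053] 0.03513433158300157
```

```bash
cat > m2.py <<'E'
from meas import *
import meas
def rl(E):
    for _ in range(4):
        l=cv2.fitLine(E.astype(np.float32),cv2.DIST_HUBER,0,.01,.01).ravel();d=l[:2];c=l[2:];r=(E-c)@[-d[1],d[0]];k=abs(r-np.median(r))<max(.35,1.5*np.median(abs(r)));E=E[k]
    return (c,d),len(E),round(float(np.std(r)),2)
if __name__=='__main__':
    a=snap('scene');b=snap('top')
    A0=dict(a,color=cv2.imread('pics/s1.png')[:,:,::-1]);B0=dict(b,color=cv2.imread('pics/t1.png')[:,:,::-1])
    T=lambda u,w:(215+u/4,75+w/4); S=lambda u,w:(290+u/4,155+w/4);S5=lambda u,w:(320+u/4,120+w/4)
    for n,p,f,segs in (('top',B0,T,[((287,165),(247,330)),((510,213),(472,380)),((235,88),(165,390)),((592,165),(522,475))]),('scene',A0,S,[((357,185),(458,293)),((207,295),(306,410)),((352,114),(540,298))])):
        for x,y in segs:
            l,k,r=rl(edge(p,f(*x),f(*y)));P,Q=[onz(p,l[0]+s*l[1],.151) for s in(-20,20)];D=P-Q;D*=np.sign(D[0]);print(n,'yaw',round(np.arctan2(D[1],D[0]),4),k,r)
    for y in (-.2264,-.235,-.245):
        meas.v[2]=y
        la=line(orange(a,(385,435,160,230)),lambda q:q[:,1]>q[:,1].min()+6);lb=line(orange(b,(235,280,85,160)),lambda q:q[:,1]<q[:,1].max()-6)
        print(y,'arm',round(ang(a,la,.151),4),round(ang(b,lb,.151),4),'lid now',[(round(ang(a,l,yc),4),k,r) for (l,k,r),yc in [(rl(edge(a,S5(*x),S5(*w))),yc) for x,w,yc in [((272,305),(350,430),.085),((112,415),(197,548),-.085),((285,210),(422,442),.134)]]])
    print('kin',np.arcsin((env.observe()['position'][2]-.1218)/.285))
E
python3 m2.py
```

```text
top yaw -0.2315 26 0.16
top yaw -0.2461 28 0.17
top yaw -0.2231 18 0.19
top yaw -0.2471 26 0.21
scene yaw -0.2385 37 0.18
scene yaw -0.2383 27 0.18
scene yaw -0.2619 23 0.14
-0.2264 arm 0.5393 0.5725 lid now [(np.float64(0.5048), 35, 0.15), (np.float64(0.5176), 35, 0.16), (np.float64(0.5017), 18, 0.18)]
-0.235 arm 0.5254 0.5476 lid now [(np.float64(0.4886), 35, 0.15), (np.float64(0.4938), 35, 0.16), (np.float64(0.4869), 18, 0.18)]
-0.245 arm 0.5089 0.5178 lid now [(np.float64(0.4694), 35, 0.15), (np.float64(0.4654), 35, 0.16), (np.float64(0.4694), 18, 0.18)]
kin 0.49258124200732234
```

```bash
python3 -m crank '[3,0.2,0,-0.3,0, 3,0.1,0,-0.3,0, 3,0.1,0,-0.3,0, 3,0,0,0,0, 3,0,0,0,0, 3,0,0,0,0, 3,0,0,0,0, 3,0,0,0,0]' 60
sed -i 's/S5(272,305)/S5(272,305)/;s/(-.2264,-.235,-.245)/(-.235,-.24)/' m2.py
python3 m2.py | tail -3
python3 - <<'E'
from h import *
a=snap('scene');s=env.observe();print(s['ft_force'],s['grip_width'])
cv2.imwrite('pics/s6.png',cv2.resize(a['color'][120:270,320:470,::-1],None,fx=4,fy=4,interpolation=cv2.INTER_CUBIC))
E
```

```text
time_s: 12.05
position: [0.6037, 0.0178, 0.2659]
tool_rot: [[0.974, -0.225, -0.0], [-0.225, -0.974, -0.001], [-0.0, 0.001, -1.0]]
ft_force: [1.1, -5.3, -12.7]
grip_width: 0.0352
gripper_force: 61.2
-0.235 arm 0.5295 0.5479 lid now [(np.float64(0.541), 30, 0.16), (np.float64(0.5549), 34, 0.16), (np.float64(0.5332), 22, 0.8)]
-0.24 arm 0.5213 0.5331 lid now [(np.float64(0.5319), 30, 0.16), (np.float64(0.5415), 34, 0.16), (np.float64(0.5248), 22, 0.8)]
kin 0.5300092032487285
[  1.75991938  -5.46405949 -11.78361505] 0.03508744774028535
```

View pics/s6.png

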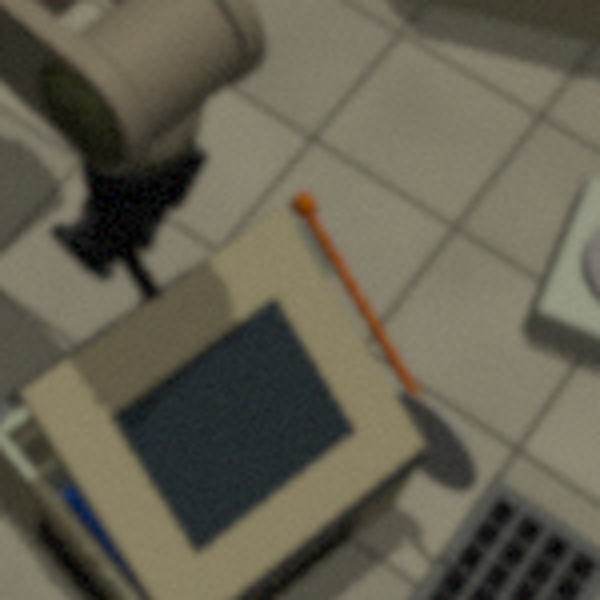

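The lid edge and window sides now run parallel to the orange arm. The lid reads 0.53 and the arm 0.52–0.54, and the grip is firm, so I'm handing in.

```bash
python3 -c "
from rig import env
print(env.close_job())"
```

```text
the job is handed in; nothing more can be done
None
```

The drawer is pushed fully home and the lid is held in the fingers at about 0.53 rad, in line with the set-arm (measured at 0.52–0.54 rad); the job was handed in at about 12 s, and the hand-in returned no verdict.

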